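Roll the knurled wheel to set the gap, then lock it

ROBOT

A 6-joint arm with a two-finger parallel gripper is mounted at the origin on a cart in front of the work surface, level with it; the furniture and walls round the work are solid. World frame = base frame: x ahead of the robot, y to its left, z up, the work surface at z = 0. Lengths are in m, angles in degrees, forces in N, time in s.
With the tool pointing down it reaches from about 0.4 to 0.825 m from the base axis. Payload 7 kg.
Tool frame: the origin (TCP) lies at the very end of the fingers, on their centre line; the grasp point (between the pads) lies 19 mm behind it (ctrl.tcp_to_grasp is the distance from the TCP to the grasp point, in m); z points along the fingers, y is the direction in which the jaws open and shut (so a half turn about z gives the same grasp; the last joint's range is limited). The gripper opens to 88 mm and grips with 3 to 60 N. Pads are 19 mm wide; open, the fingers measure 130 mm over their backs; the gripper's body (78 mm by 193 mm) begins 47 mm behind the grasp point.
Start: joints at [-60.098, 20.546, 0.682, 0, -70.136, -16.507], TCP at [0.156, -0.657, 0.227] pointing down, gripper open.
Joint ranges: [-176.03, 176.03], [-82.01, 121.73], [-58.28, 71.71], [-173.87, 95.51], [-174.79, -0.11], [-173.66, 173.66]. Speed limits (degrees/s): [136.94, 136.94, 172.46, 180, 180, 180].

INTERFACE

Orientations are given as a 3x3 rotation matrix whose columns are the frame's x, y, z axes.
In Python, from workcell import ctrl gives the robot as it stands.
- The arm moves only by the shell command python3 -m creep 'ROWS' [FORCE]. ROWS is JSON, a list of rows, each a list of 5 numbers: the finger opening in mm, from 0 to 87.6, then the shift along the world's x, y, z in units of 40 mm (1.0 is 40 mm), then the turn about the world's z in rad. In form: [[jaw, x, y, z, roll], ...]. A call has 1 to 20 rows; each row is the pose to reach, as a shift and turn from the pose commanded when the call began; what a row does not reach only later rows make up. A row lasts 1/12 s, in which the tool goes at most 41.7 mm and 7.16 degrees, less where a joint would pass 70% of its speed; a pose out of reach is approached as far as the arm can. A call with a gripper value outside its range is refused whole. The fingers move at their own pace and stop on an object; FORCE is the grip in N (left out, the last holds). Time passes only in rows, so rows that repeat a pose let the fingers close. It gives the time, the measured TCP pose, the force and the opening at its end, in the units of the state.
- ctrl.sense(): the state, without advancing time (a new reading comes with each control period).
- ctrl.snapshot(name): name is "scene" or "top" or "wrist"; returns a dict with "pixels" (384x512x3 uint8, red, green, blue), "fovy" (degrees; the focal length in pixels is half the picture's height over the tangent of half this angle, whatever the lens; pixels are square), "cx", "cy" (the principal point, pixels), "k1" (the pictures are not rectified: a ray, as slopes to the right and down, at radius r is drawn at 1 + k1 r^2 times it, then the intrinsics apply), "cam_to_world" (4x4, takes a point from camera to world coordinates). Camera axes: x right, y up, looking along -z (the intrinsics and any distortion apply to the point x, -y, -z); pixel columns grow to the right and rows downward; lengths in m; the calibration is good to about 2 mm. A picture is of the moment at which its call begins. There is no depth.
- ctrl.sign_off(): hands the job in, once; it reports no verdict.
The state is a dict: "clock": time; "q": joint angles; "qd": joint speeds; "joint_torque": joint torques, N m; "tcp_pos": TCP position; "tool_rot": TCP orientation; "force": force on the tool from outside, world axes, zero at the start; "ft_torque": the same for the moment, N m; "finger_gap": opening from 0.0 (shut) to 1.0 (fully open).
Only numpy, scipy, OpenCV 4.12 (cv2) and the standard library are available. Lean on these libraries where they do the work, as an engineer would, in place of code of your own. Each camera call takes 0.05 s, during which the arm holds its last target.

TASK

Set the gap of the fixture for the next batch: roll the knurled wheel under a fingertip, stroke by stroke, until the pointer on the moving jaw stands at the line on the gauge clip, and let the wheel come to rest. Then push the lock lever fully over, away from you. Move the jaw only by its wheel, do not turn the wheel once the lever is over, and pick up or shift nothing else on the bench.

Things in the scene. Friction and masses are not known exactly. Their poses are not given: they have to be found in the camera images.
- fixture: gap-setting fixture fixed to the bench: grey plate 110 (x) x 250 (y) x 12 mm, origin at the centre of its underside; x away from the robot, y to the left along the screw, turned up to 0.3 rad. On it a sprung aluminium head with, from -y to +y, the knurled wheel (y -88 mm), moving jaw and fixed jaw (gap face y +10 mm), jaw tops 61 mm above the bench; then the lock lever (y +88 mm).
- wheel_top (a point): topmost point (does not turn) of the knurled steel wheel: disc 60 mm diameter, 20 mm wide, on edge, axle along the fixture's y, top 88 mm above the bench. Pressed from above, the sprung head sinks with wheel and jaws: gives at about 2 N, 1.3 N more per mm, solid stop at 6 mm. The axle cheeks beside it reach only 64 mm above the bench.
- adjuster_wheel (a joint): angle of the wheel (rad), 0 at the start, range 0 to 6.6; grows as the wheel's top rolls away from the robot (fixture +x). Needs about 1.5 N along the rim and stays where it is left; each rad moves the moving jaw 5 mm towards the fixed jaw (+y); rolling back opens it again.
- moving_jaw: moving jaw, a steel block 60 (x) x 20 (y) x 36 mm on two guide rods; origin at the centre of its underside, axes as the fixture's. It slides along y only when the wheel rolls; not to be touched itself.
- jaw_pointer (a point): tip of the thin dark pointer blade (1.6 mm wide) on the robot side of the moving jaw, 42.5 mm above the bench; moves with the jaw.
- gauge_mark (a point): black line (1.4 mm wide, along x) across the small fixed aluminium gauge clip (13 x 14 x 20 mm) on the rail at the robot side of the fixture; the point is on the clip's top edge facing the jaw, 42.5 mm above the bench; axes as the fixture's. At the start it lies 12 to 24 mm along +y from the pointer; the gap is set when pointer and line have the same fixture y.
- lock_lever (a joint): angle of the lock lever (rad): 0 leaning towards the robot (open; starts at 0 to 0.15), 1.0 fully over against its stop, leaning away from the robot (locked). Stays where it is left. It does not physically brake the wheel.
- lock_lever_tip (a point): centre of the black ball (26 mm diameter) on the lock lever, 60 mm from its pivot, which lies along the fixture's y, 34 mm above the bench. At 0 the ball is 29 mm nearer the robot than the pivot and 87 mm high, at 1.0 it is 29 mm beyond; 94 mm high midway. Pushing takes about 1 N. Rod 10 mm thick; its block is 70 (x) x 50 (y) mm, top 37 mm above the bench.
- gauge_block: plain steel setting block, 18 x 45 x 22 mm; a bystander, origin at the centre of its underside.
- tray_bush_1: brass-like bush, 22 mm wide, 17 mm high; a bystander, origin at the centre of its underside.
- spigot_2: grey flanged spigot, 46 mm wide, 40 mm high; a bystander, origin at the centre of its underside.
- bearing: steel ball bearing lying flat, 37 mm wide, 12 mm high; a bystander, origin at the centre of its underside.
- nut_m16: steel hexagon nut, 28 mm across, 13 mm high; a bystander, origin at the centre of its underside.
- oil_bottle: small white dropper bottle, 32 mm wide, 124 mm high; a bystander, origin at the centre of its underside.
- screwdriver_yellow: screwdriver lying down, 163 mm long, 25 mm thick; a bystander, origin at the centre of its underside.
- solder_spool: spool of wire standing on its flange, 61 mm wide, 50 mm high; a bystander, origin at the centre of its underside.

How it is judged:
By the outcome, as a careful person would: the job done as asked, in the order asked, and still so for the second after the job is handed in, with the robot touching nothing.
It also fails if it takes over 58 s, if anything falls off the work surface, if the arm or the gripper's body presses on something with over 40 N, if the wrist force passes 120 N, or if a joint passes its speed limit or range.

## Working session

There is one attempt and no reset: what is moved stays moved. The work goes in short steps, Python scripts to look and compute and a shell command to move; the robot and the scene stay as the last step left them, time stands still between calls to the robot, and variables do not carry over. Pictures are saved under pics/ and viewed, and the job is handed in when it is done.

```bash
ls; mkdir -p pics; python3 - <<'E'
from workcell import ctrl
import cv2
s=ctrl.sense()
print(s)
for n in ("scene","top","wrist"):
    d=ctrl.snapshot(n)
    print(n,d["fovy"],d["cx"],d["cy"],d["k1"],d["cam_to_world"])
    cv2.imwrite(f"pics/{n}0.png",d["pixels"][:,:,::-1])
E
```

```text
pics
{'clock': 0.0, 'q': array([-6.00970591e+01,  2.05910946e+01,  6.33404003e-01, -2.11183636e-02,
       -7.01363791e+01, -1.65065960e+01]), 'qd': array([-0.00151403, -0.04656619, -0.09256821,  0.07799603,  0.12134851,
        0.04768126]), 'joint_torque': array([ 4.10204939e-04, -5.82716310e+01,  2.93055224e+01,  6.99775949e+00,
        6.83968668e-03, -1.55963507e-04]), 'tcp_pos': array([ 0.15624557, -0.65615359,  0.22562059]), 'tool_rot': array([[-9.72819700e-01, -2.31563304e-01, -5.17985580e-04],
       [-2.31563844e-01,  9.72818400e-01,  1.59605009e-03],
       [ 1.34319271e-04,  1.67261570e-03, -9.99998592e-01]]), 'force': array([-0.27730518,  0.40374341, -0.60556383]), 'ft_torque': array([-0.03677488, -0.0165477 , -0.00700537]), 'finger_gap': 0.998785255025007}
scene 42.70526065315625 252.70700506796751 196.52321609424195 0.040459983414775476 [[ 0.89830729  0.24275729 -0.36621429 -0.12132775]
 [-0.43876905  0.53914892 -0.71888814 -1.41277999]
 [ 0.0229287   0.80646596  0.59083579  1.0968274 ]
 [ 0.          0.          0.          1.        ]]
top 51.06695095180192 254.50509864597203 188.7667295776989 -0.1398028173812829 [[-0.00784109  0.99182048 -0.12739959  0.39456054]
 [-0.99996838 -0.00760826  0.00231408 -0.18876063]
 [ 0.00132587  0.1274137   0.99184877  1.18738995]
 [ 0.          0.          0.          1.        ]]
wrist 68.04221145808629 250.78523908732555 191.31834829749533 0.0076417600370846436 [[-0.23193427 -0.92612196 -0.29749725  0.07361788]
 [ 0.9727288  -0.22010432 -0.07316269 -0.67427874]
 [ 0.00227715 -0.30635308  0.95191523  0.38431895]
 [ 0.          0.          0.          1.        ]]
```

View pics/scene0.png

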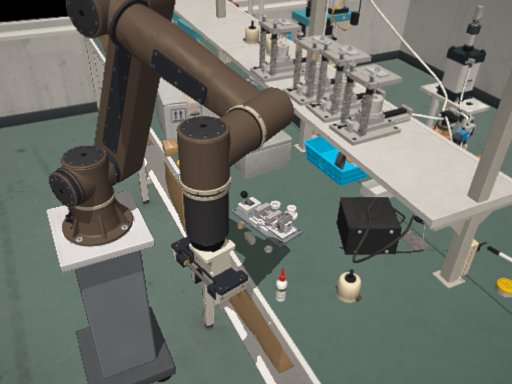

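View pics/top0.png

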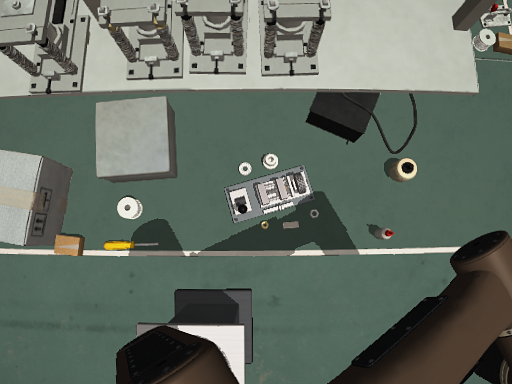

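View pics/wrist0.png

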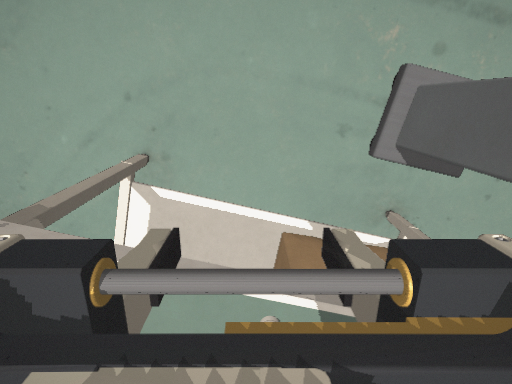

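The top view shows the fixture around (270,193): lever ball near (242,208), wheel at the right near (299,181). The scene view has the fixture at about (267,215). Next I'll enlarge both.

```bash
cat > h.py <<'E'
import numpy as np, cv2
from workcell import ctrl
def K(d):
    f=d["pixels"].shape[0]/2/np.tan(np.radians(d["fovy"])/2); return f
def ray(d,u,v):
    f=K(d); a=np.array([(u-d["cx"])/f,(v-d["cy"])/f]); s=a.copy()
    for _ in range(30): s=a/(1+d["k1"]*(s@s))
    M=np.array(d["cam_to_world"]); return M[:3,3],M[:3,:3]@np.array([s[0],-s[1],-1.])
def at(d,u,v,z):
    o,r=ray(d,u,v); return o+r*(z-o[2])/r[2]
def proj(d,p):
    M=np.array(d["cam_to_world"]); c=M[:3,:3].T@(np.array(p)-M[:3,3]); s=np.array([c[0],-c[1]])/-c[2]
    s=s*(1+d["k1"]*(s@s)); return s*K(d)+[d["cx"],d["cy"]]
def crop(d,u0,v0,w,h,k,name):
    im=d["pixels"][v0:v0+h,u0:u0+w,::-1]; cv2.imwrite("pics/"+name,cv2.resize(im,None,fx=k,fy=k,interpolation=cv2.INTER_CUBIC))
E
python3 - <<'E'
from h import *
import pickle
d=ctrl.snapshot("top"); pickle.dump(d,open("top.pkl","wb"))
crop(d,215,145,110,85,7,"top1.png")
d=ctrl.snapshot("scene"); pickle.dump(d,open("scene.pkl","wb"))
crop(d,225,180,85,65,9,"scene1.png")
E
```

```text
(no output)
```

View pics/top1.png

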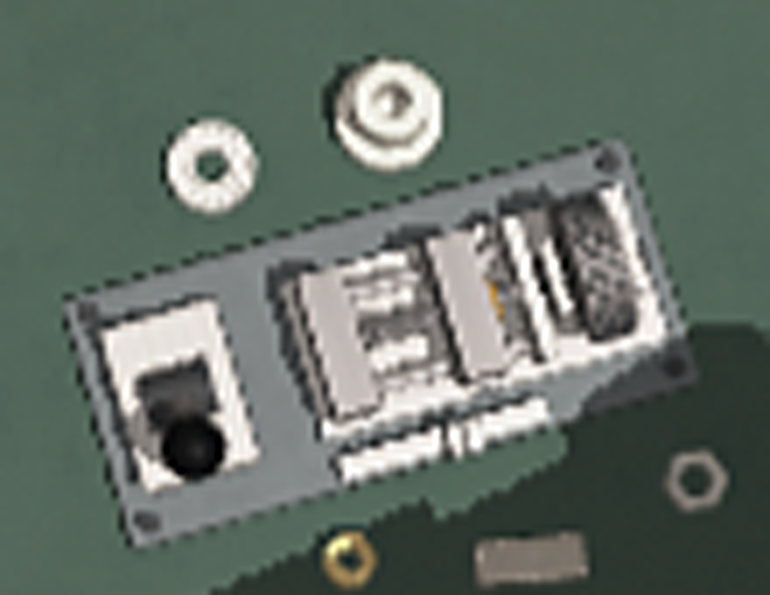

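View pics/scene1.png

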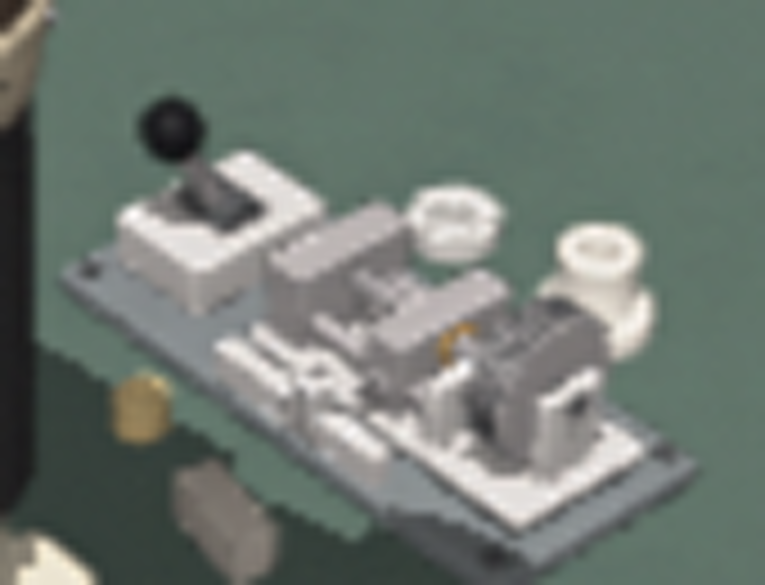

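The top crop shows plate corners at (68,298), (622,142), (693,378) and (135,547), the ball at (192,447), and the wheel centred near (597,265). There is a light rail with a clip near (460,437).

```bash
python3 - <<'E'
from h import *
import pickle
d=pickle.load(open("top.pkl","rb"))
C=np.array([(68,298),(622,142),(693,378),(135,547)])/7+[215,145]-0.43
P=np.array([at(d,*c,.012) for c in C]); print(P.round(4))
print([np.linalg.norm(P[i]-P[(i+1)%4]).round(4) for i in range(4)])
# model corners: TL = +x+y, TR=+x -y, BR=-x -y, BL=-x +y
m=np.array([(55,125),(55,-125),(-55,-125),(-55,125)])/1000
c=P[:,:2].mean(0); q=P[:,:2]-c
th=np.arctan2((m[:,0]*q[:,1]-m[:,1]*q[:,0]).sum(),(m*q).sum())
print("fixture",c,th)
R=np.array([[np.cos(th),-np.sin(th)],[np.sin(th),np.cos(th)]])
F=lambda x,y:c+R@np.array([x,y])
print("wheel top",F(0,-.088),"ball",F(-.029,.088))
for n,(u,v),z in (("ball",(192,447),.087),("wheel",(597,265),.085),("clip",(460,437),.0425)):
    p=at(d,u/7+215-.43,v/7+145-.43,z); print(n,p, R.T@(p[:2]-c))
ds=pickle.load(open("scene.pkl","rb"))
for f,z in (((0,-.088),.088),((-.029,.088),.087)):
    p=proj(ds,[*F(*f),z]); print("scene crop px",(p-[225,180]+.45)*9)
E
```

```text
[[ 0.5511 -0.1023  0.012 ]
 [ 0.6162 -0.3378  0.012 ]
 [ 0.5151 -0.3654  0.012 ]
 [ 0.446  -0.1304  0.012 ]]
[np.float64(0.2443), np.float64(0.1049), np.float64(0.245), np.float64(0.1087)]
fixture [ 0.53209903 -0.23400279] 0.2755754657831424
wheel top [ 0.55604389 -0.31868244] ball [ 0.48024837 -0.15721406]
ball [ 0.48177166 -0.15658219  0.087     ] [-0.02736225  0.08819354]
wheel [ 0.55293806 -0.31737823  0.085     ] [-0.00263377 -0.0858999 ]
clip [ 0.48852056 -0.26469309  0.0425    ] [-0.05028506 -0.01767458]
scene crop px [538.90789517 313.44452602]
scene crop px [166.89629238 130.69726437]
```

Both views agree on the fixture pose: origin (0.532,-0.234), turned 0.276 rad. Now I'll move above the wheel with the fingers closed and the tool aligned to the fixture.

```bash
python3 -m creep '[[0,0.3,0.25,0,0],[0,1,0.85,0,0.02],[0,1.75,1.48,0,0.042],[0,2.5,2.1,0,0.042],[0,3.25,2.75,0,0.042],[0,4,3.38,0,0.042],[0,4.75,4,0,0.042],[0,5.5,4.65,0,0.042],[0,6.25,5.28,0,0.042],[0,7,5.9,0,0.042],[0,7.75,6.55,0,0.042],[0,8.5,7.2,0,0.042],[0,9.1,7.7,0,0.042],[0,9.6,8.1,-0.3,0.042],[0,9.85,8.3,-1,0.042],[0,9.85,8.35,-1.8,0.042],[0,9.85,8.35,-2.3,0.042],[0,9.85,8.35,-2.3,0.042]]' 5
python3 - <<'E'
from h import *
import pickle
d=ctrl.snapshot("wrist"); pickle.dump(d,open("w1.pkl","wb"))
cv2.imwrite("pics/w1.png",d["pixels"][:,:,::-1])
s=ctrl.sense(); print(s["clock"],s["tcp_pos"],s["tool_rot"],s["force"])
E
```

```text
clock: 1.75
tcp_pos: [0.5479, -0.3204, 0.1295]
tool_rot: [[-0.962, -0.272, -0.007], [-0.273, 0.962, 0.003], [0.006, 0.005, -1.0]]
force: [-0.1, 0.1, -1.0]
finger_gap: 0.003
1.8 [ 0.54908575 -0.32151871  0.13246331] [[-0.96205307 -0.27282357 -0.00460395]
 [-0.27283201  0.9620608   0.00130679]
 [ 0.00407276  0.00251331 -0.99998855]] [ 0.22543054 -0.48346634  0.53924721]
```

View pics/w1.png

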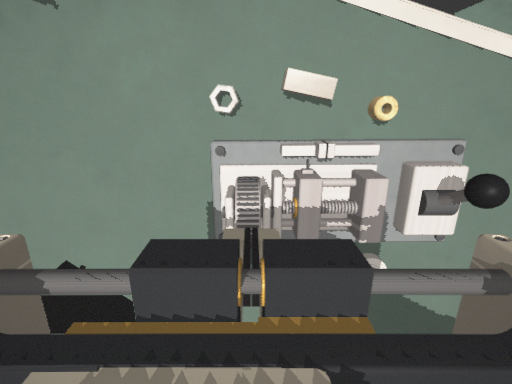

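The wrist view shows everything: plate corners near (212,141) and (466,139), the wheel at (248,200), the pointer at about (308,163) and the clip at about (325,150). I'll enlarge that area.

```bash
python3 - <<'E'
from h import *
import pickle
d=pickle.load(open("w1.pkl","rb"))
crop(d,205,130,110,80,7,"w1b.png"); crop(d,280,130,70,55,11,"w1a.png")
E
```

```text
(no output)
```

View pics/w1a.png

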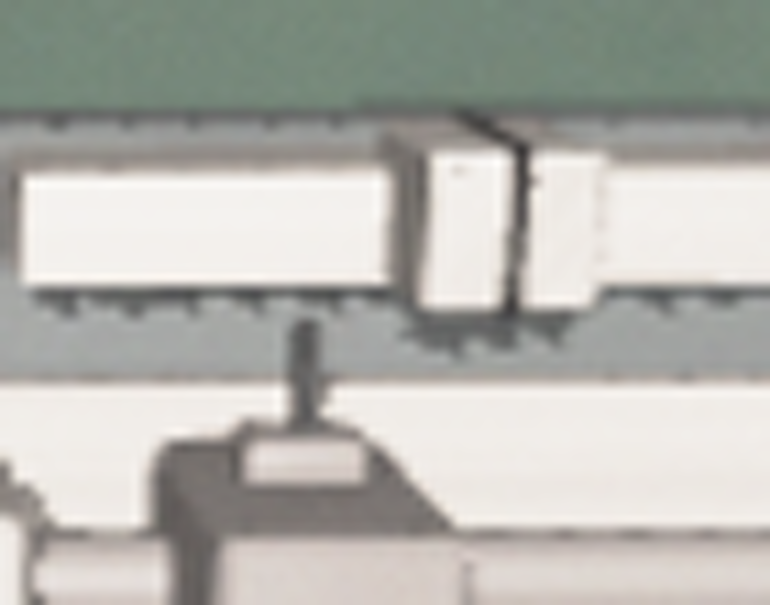

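View pics/w1b.png

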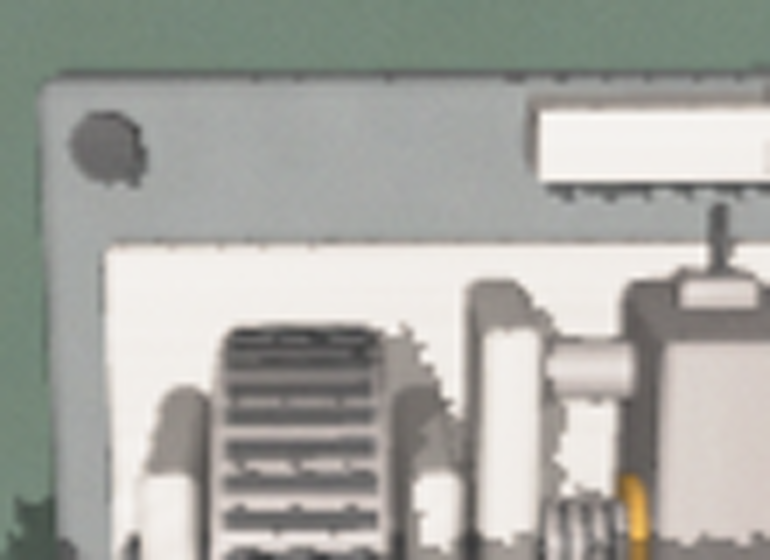

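```bash
python3 - <<'E'
from h import *
import pickle
d=pickle.load(open("w1.pkl","rb"))
c=np.array([.5321,-.2340]);th=.2756
R=np.array([[np.cos(th),-np.sin(th)],[np.sin(th),np.cos(th)]])
def g(n,u,v,k,o,z):
    p=at(d,u/k+o[0]-.45,v/k+o[1]-.45,z); print(n,p.round(4),(R.T@(p[:2]-c)).round(4)); return R.T@(p[:2]-c)
a=g("pointer",304,322,11,(280,130),.0425)
b=g("mark",513,308,11,(280,130),.0425); print(b-a)
g("corner -x-y",43,78,7,(205,130),.012)
g("corner -x+y",466,139.5,1,(0,0),.012)
g("wheel L",212,450,7,(205,130),.083)
g("wheel R",395,450,7,(205,130),.083)
E
```

```text
pointer [ 0.4993 -0.2802  0.0425] [-0.0441 -0.0355]
mark [ 0.4937 -0.2645  0.0425] [-0.0452 -0.0189]
[-0.00111449  0.01657253]
corner -x-y [ 0.5119 -0.368   0.012 ] [-0.0559 -0.1234]
corner -x+y [ 0.4437 -0.1319  0.012 ] [-0.0573  0.1223]
wheel L [ 0.5344 -0.3344  0.083 ] [-0.0251 -0.0973]
wheel R [ 0.529  -0.3153  0.083 ] [-0.0251 -0.0774]
```

Gap is about 16.6 mm, so roughly 3.3 rad or 100 mm of rim travel. I'll descend at the start of a stroke and read the force.

```bash
python3 -m creep '[[0,-0.17,-0.03,-0.4,0],[0,-0.17,-0.03,-0.8,0],[0,-0.17,-0.03,-1.05,0],[0,-0.17,-0.03,-1.15,0],[0,-0.17,-0.03,-1.18,0],[0,-0.17,-0.03,-1.18,0]]'; python3 -c "
from workcell import ctrl
s=ctrl.sense();print(s['clock'],s['tcp_pos'],s['force'])"
```

```text
clock: 2.3
tcp_pos: [0.544, -0.3241, 0.0883]
tool_rot: [[-0.962, -0.272, 0.001], [-0.272, 0.962, -0.0], [-0.001, -0.001, -1.0]]
force: [-0.2, -0.0, 0.3]
finger_gap: 0.006
2.3 [ 0.54397451 -0.32409238  0.08826311] [-0.17285235 -0.0387274   0.29661722]
```

```bash
python3 -m creep '[[0,0,0,-0.05,0],[0,0,0,-0.1,0],[0,0.08,0.023,-0.1,0],[0,0.16,0.045,-0.1,0],[0,0.24,0.068,-0.1,0],[0,0.32,0.09,-0.1,0],[0,0.4,0.113,-0.1,0],[0,0.48,0.136,-0.1,0],[0,0.56,0.16,-0.1,0],[0,0.62,0.176,-0.1,0]]'; python3 - <<'E'
from h import *
s=ctrl.sense();print(s['clock'],s['tcp_pos'],s['force'])
d=ctrl.snapshot("wrist"); 
import pickle; pickle.dump(d,open("w2.pkl","wb"))
cv2.imwrite("pics/w2.png",d["pixels"][:,:,::-1]); crop(d,270,60,90,75,8,"w2a.png")
E
```

```text
clock: 3.13
tcp_pos: [0.5694, -0.3171, 0.0848]
tool_rot: [[-0.962, -0.273, 0.002], [-0.273, 0.962, -0.001], [-0.002, -0.001, -1.0]]
force: [-0.1, 1.4, 6.3]
finger_gap: 0.007
3.1333 [ 0.5694037  -0.31707606  0.08476121] [-0.12680759  1.42528054  6.3264332 ]
```

View pics/w2.png

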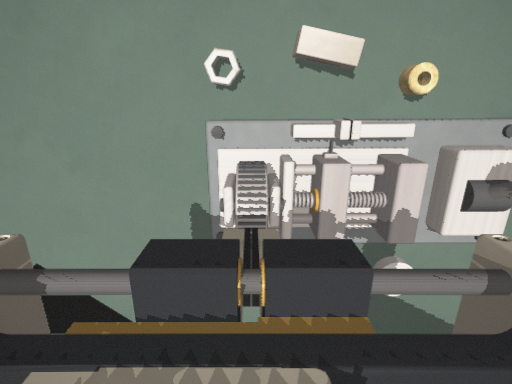

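After stroke 1 the pointer is at about (331,147) and the mark at about (347,132), so the jaw moved. I'll enlarge it.

```bash
cat >> h.py <<'E'
c=np.array([.5321,-.2340]);th=.2756
R=np.array([[np.cos(th),-np.sin(th)],[np.sin(th),np.cos(th)]])
def gap(d,pu,pv,mu,mv,k,o,zp=.0425):
    f=lambda u,v,z:R.T@(at(d,(u+.5)/k+o[0]-.5,(v+.5)/k+o[1]-.5,z)[:2]-c)
    a,b=f(pu,pv,zp),f(mu,mv,.0425); print("ptr",a.round(4),"mark",b.round(4),"gap",(b-a)[1].round(5))
E
python3 - <<'E'
from h import *
import pickle
d=pickle.load(open("w2.pkl","rb")); crop(d,310,110,70,50,11,"w2a.png")
E
```

```text
(no output)
```

View pics/w2a.png

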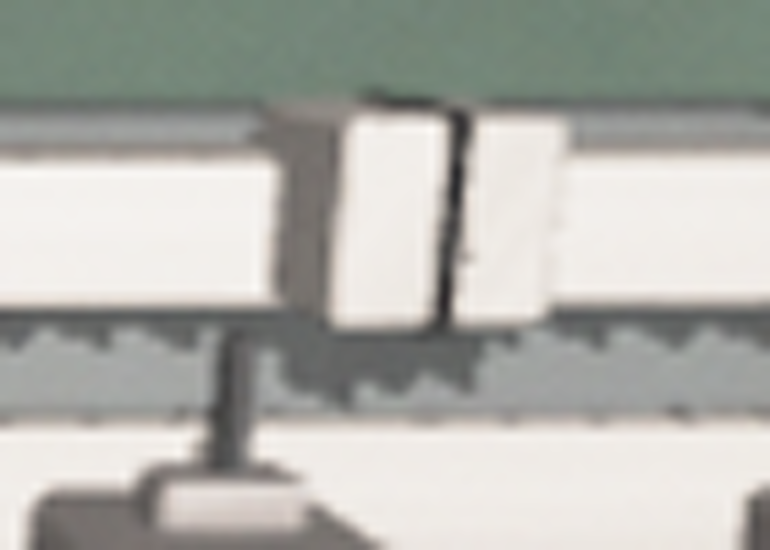

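Pointer tip is at crop (238,333) and the mark's near end at (443,324).

```bash
python3 - <<'E'
from h import *
import pickle
d=pickle.load(open("w2.pkl","rb"))
gap(d,238,333,443,324,11,(310,110),.0392)
E
```

```text
ptr [-0.044  -0.0309] mark [-0.045  -0.0189] gap 0.01203
```

It rolls without slipping (4.5 mm for a 26 mm stroke). Next is a second, identical stroke.

```bash
python3 -m creep '[[0,0,0,0.2,0],[0,0,0,0.3,0],[0,-0.31,-0.088,0.3,0],[0,-0.62,-0.176,0.3,0],[0,-0.62,-0.176,0.15,0],[0,-0.62,-0.176,0.05,0],[0,-0.62,-0.176,0,0],[0,-0.62,-0.176,0,0],[0,-0.54,-0.153,0,0],[0,-0.46,-0.131,0,0],[0,-0.38,-0.108,0,0],[0,-0.3,-0.085,0,0],[0,-0.22,-0.063,0,0],[0,-0.14,-0.04,0,0],[0,-0.06,-0.017,0,0],[0,0,0,0,0],[0,0,0,0,0]]'; python3 - <<'E'
from h import *
s=ctrl.sense();print(s['clock'],s['tcp_pos'],s['force'])
d=ctrl.snapshot("wrist"); 
import pickle; pickle.dump(d,open("w3.pkl","wb"))
crop(d,310,110,70,50,11,"w3a.png")
E
```

```text
clock: 4.6
tcp_pos: [0.5692, -0.3165, 0.0838]
tool_rot: [[-0.962, -0.273, 0.001], [-0.273, 0.962, -0.0], [-0.001, -0.0, -1.0]]
force: [-0.6, 2.3, 7.0]
finger_gap: 0.006
4.6 [ 0.56922657 -0.31654078  0.0838394 ] [-0.62836277  2.33734595  6.98214072]
```

View pics/w3a.png

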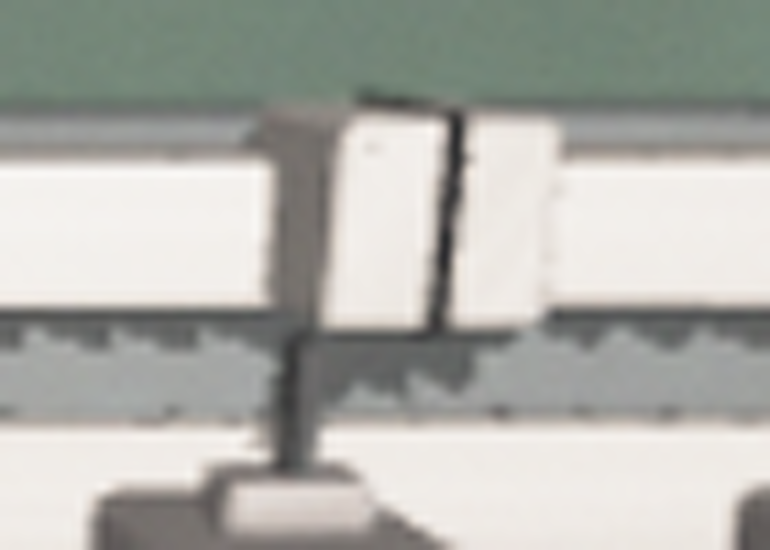

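Pointer tip is at crop (298,336) and the mark's near end at (437,328).

```bash
python3 - <<'E'
from h import *
import pickle
d=pickle.load(open("w3.pkl","rb"))
gap(d,298,336,437,328,11,(310,110),.0385)
E
python3 -m creep '[[0,0,0,0.2,0],[0,0,0,0.3,0],[0,-0.31,-0.088,0.3,0],[0,-0.62,-0.176,0.3,0],[0,-0.62,-0.176,0.15,0],[0,-0.62,-0.176,0.05,0],[0,-0.62,-0.176,0,0],[0,-0.62,-0.176,0,0],[0,-0.54,-0.153,0,0],[0,-0.46,-0.131,0,0],[0,-0.38,-0.108,0,0],[0,-0.3,-0.085,0,0],[0,-0.22,-0.063,0,0],[0,-0.14,-0.04,0,0],[0,-0.06,-0.017,0,0],[0,0,0,0,0],[0,0,0,0,0]]'; python3 - <<'E'
from h import *
s=ctrl.sense();print(s['clock'],s['tcp_pos'],s['force'])
d=ctrl.snapshot("wrist"); 
import pickle; pickle.dump(d,open("w4.pkl","wb"))
crop(d,310,110,70,50,11,"w4a.png")
E
```

```text
ptr [-0.0439 -0.0265] mark [-0.045 -0.019] gap 0.00754
clock: 6.07
tcp_pos: [0.5692, -0.3165, 0.0838]
tool_rot: [[-0.962, -0.273, 0.001], [-0.273, 0.962, -0.0], [-0.001, -0.0, -1.0]]
force: [-0.7, 2.6, 7.1]
finger_gap: 0.005
6.0667 [ 0.56918207 -0.31653841  0.0837917 ] [-0.73648425  2.60530558  7.06314793]
```

View pics/w4a.png

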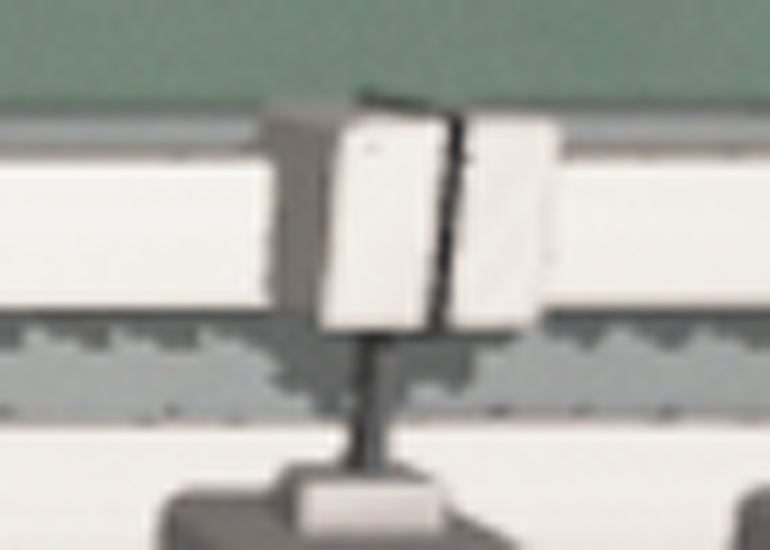

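Pointer tip is now at crop (370,336), mark (437,328).

```bash
python3 - <<'E'
from h import *
import pickle
d=pickle.load(open("w4.pkl","rb"))
gap(d,370,336,437,328,11,(310,110),.0385)
E
```

```text
ptr [-0.0439 -0.0219] mark [-0.045 -0.019] gap 0.00289
```

About 2.9 mm left. I'll do a shorter stroke (around 2.2 mm), then lift off and measure with the head released.

```bash
python3 -m creep '[[0,0,0,0.2,0],[0,0,0,0.3,0],[0,-0.25,-0.07,0.3,0],[0,-0.46,-0.131,0.3,0],[0,-0.46,-0.131,0.15,0],[0,-0.46,-0.131,0.05,0],[0,-0.46,-0.131,0,0],[0,-0.46,-0.131,0,0],[0,-0.38,-0.108,0,0],[0,-0.3,-0.085,0,0],[0,-0.22,-0.063,0,0],[0,-0.17,-0.048,0,0],[0,-0.17,-0.048,0,0],[0,-0.17,-0.048,0.15,0],[0,-0.17,-0.048,0.3,0],[0,-0.17,-0.048,0.3,0]]'; python3 - <<'E'
from h import *
s=ctrl.sense();print(s['clock'],s['tcp_pos'],s['force'])
d=ctrl.snapshot("wrist"); 
import pickle; pickle.dump(d,open("w5.pkl","wb"))
crop(d,310,110,70,50,11,"w5a.png")
E
```

```text
clock: 7.45
tcp_pos: [0.562, -0.3189, 0.0963]
tool_rot: [[-0.962, -0.272, 0.001], [-0.272, 0.962, -0.0], [-0.001, -0.001, -1.0]]
force: [-0.3, 0.2, -0.1]
finger_gap: 0.008
7.45 [ 0.56195226 -0.3189167   0.09632908] [-0.25218865  0.22236804 -0.10076876]
```

View pics/w5a.png

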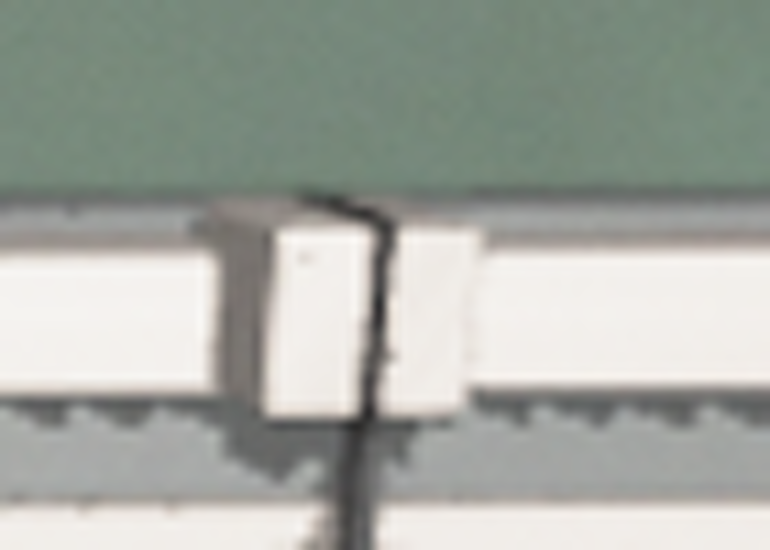

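The pointer (358,425) sits slightly left of the mark's continuation, so about 0.5 mm is left. I'll move the camera squarely over the line for an exact reading.

```bash
python3 -m creep '[[0,0,0,0.15,0],[0,-0.1,0.4,0.2,0],[0,-0.3,1.1,0.2,0],[0,-0.46,1.64,0.2,0],[0,-0.46,1.64,0.1,0],[0,-0.46,1.64,0,0],[0,-0.46,1.64,0,0],[0,-0.46,1.64,0,0]]'; python3 - <<'E'
from h import *
s=ctrl.sense();print(s['clock'],s['tcp_pos'],s['force'])
d=ctrl.snapshot("wrist"); 
import pickle; pickle.dump(d,open("w6.pkl","wb"))
cv2.imwrite("pics/w6.png",d["pixels"][:,:,::-1])
print(proj(d,[*(c+R@[-.045,-.019]),.0425]))
crop(d,220,130,70,50,11,"w6a.png")
E
```

```text
clock: 8.17
tcp_pos: [0.5431, -0.2534, 0.0951]
tool_rot: [[-0.962, -0.272, -0.001], [-0.272, 0.962, -0.0], [0.001, 0.0, -1.0]]
force: [0.4, -0.0, -0.5]
finger_gap: 0.007
8.1667 [ 0.54311291 -0.2533975   0.09506802] [ 0.38217497 -0.03788111 -0.46031818]
[251.60438449 148.08149487]
```

View pics/w6a.png

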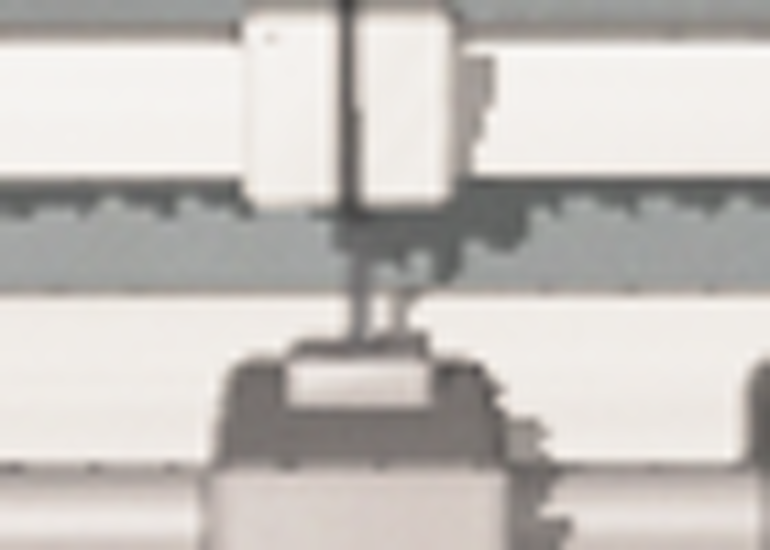

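Squarely above, the mark is at crop column about 348 and the pointer at about 360, so the pointer looks slightly past. The oblique view included the blade's flank. I'll check intensity profiles.

```bash
python3 - <<'E'
from h import *
import pickle
d=pickle.load(open("w6.pkl","rb"))
g=d["pixels"].astype(float).mean(2)
for r in range(131,163): print(r,g[r,245:262].astype(int))
def cen(r,a,b):
    x=np.arange(a,b); w=np.clip(g[r,a:b].max()-g[r,a:b]-10,0,None); return (w*x).sum()/w.sum()
E
```

```text
131 [210 209 210 208 209 166  94 150 195 205 204 204 202 202 203 165 114]
132 [238 240 241 240 240 202 104 186 233 238 238 237 235 235 236 213 140]
133 [233 241 241 241 241 204 105 187 234 238 238 237 236 236 238 216 147]
134 [241 241 241 241 241 203 102 185 234 238 237 236 235 237 239 218 168]
135 [241 241 241 241 240 201 102 184 233 237 236 236 236 238 240 215 170]
136 [241 240 241 241 240 198 101 184 232 237 236 236 237 238 239 213 169]
137 [241 241 241 240 238 197 103 182 231 236 235 236 237 238 238 213 169]
138 [241 240 241 239 239 196 100 182 229 235 236 237 237 237 237 210 167]
139 [240 240 239 238 238 194  99 171 227 236 236 237 238 236 237 212 166]
140 [240 239 238 238 238 193  98 133 223 236 237 238 236 235 237 215 168]
141 [239 238 238 237 237 192  98 134 224 235 237 236 235 235 238 214 167]
142 [239 238 238 237 236 192  98 135 225 236 237 235 235 237 238 212 168]
143 [238 237 236 236 235 190 101 134 226 237 235 234 235 237 238 208 164]
144 [237 237 236 236 234 188  98 138 226 236 235 235 237 238 237 205 161]
145 [236 237 235 235 233 188  96 137 224 234 235 235 237 237 236
[... 567 characters left out ...]
0 114 112 103 148 162 120  99 100]
154 [163 163 164 164 164 163 144 116 126 154 160 130 149 161 122  99 108]
155 [158 159 159 160 159 159 141 115 126 151 157 152 151 151 124 108 145]
156 [165 165 165 165 167 166 142 114 132 160 152 129 121 144 165 170 170]
157 [229 229 229 230 229 230 197 130 159 221 183 148 168 222 231 232 232]
158 [233 234 234 234 234 234 203 133 162 225 186 152 222 234 234 234 234]
159 [235 235 233 232 233 232 198 132 164 219 181 149 215 229 233 234 234]
160 [235 230 212 202 201 202 158 117 155 142 130 134 137 142 223 236 235]
161 [230 179 124 115 115 112 110 108 106 100 113 117 121 119 216 231 231]
162 [175 148 150 156 146 143 139 147 151 151 155 156 157 130 159 174 173]
```

```bash
cat >> h.py <<'E'
def fx(d,u,v,z=.0425): return R.T@(at(d,u,v,z)[:2]-c)
E
python3 - <<'E'
from h import *
import pickle
d=pickle.load(open("w6.pkl","rb"))
for u,v in ((251.11,135),(251.27,144),(252.19,158)): print(fx(d,u,v).round(5))
E
python3 -m creep '[[0,-0.05,0.15,-0.1,0],[0,-0.11,0.38,-0.3,0],[0,-0.11,0.38,-0.55,0],[0,-0.11,0.38,-0.55,0],[0,-0.11,0.38,-0.55,0]]'
python3 - <<'E'
from h import *
import pickle
s=ctrl.sense();print(s['clock'],s['tcp_pos'],s['force'])
d=ctrl.snapshot("wrist"); pickle.dump(d,open("w7.pkl","wb"))
u,v=proj(d,[*(c+R@[-.045,-.019]),.0425]).astype(int); print(u,v)
crop(d,u-30,v-20,70,50,11,"w7a.png")
g=d["pixels"].astype(float).mean(2)
for r in range(v-18,v+20): print(r,u-10,g[r,u-10:u+12].astype(int))
E
```

```text
[-0.0546  -0.01937]
[-0.04802 -0.01925]
[-0.03754 -0.01855]
clock: 8.63
tcp_pos: [0.5381, -0.2376, 0.0723]
tool_rot: [[-0.962, -0.273, -0.002], [-0.273, 0.962, 0.0], [0.002, 0.001, -1.0]]
force: [0.1, 0.1, 0.4]
finger_gap: 0.002
8.6333 [ 0.53805748 -0.23762722  0.07233816] [0.10372675 0.06865291 0.35576726]
227 154
136 217 [237 239 237 237 237 237 237 238 158  57 183 230 234 233 233 232 231 229
 228 182 113 101]
137 217 [240 238 240 241 241 241 241 241 164  55 189 234 239 238 238 238 237 237
 237 205 126 104]
138 217 [239 212 233 240 240 241 241 241 163  61 188 235 238 238 238 236 237 236
 237 210 126 125]
139 217 [238 240 240 240 241 241 241 241 176  76 186 234 238 237 236 235 237 237
 238 211 129 144]
140 217 [240 240 241 241 241 240 241 240 174  77 179 232 237 237 236 236 237 237
 238 212 129 143]
141 217 [239 240 241 240 241 241 241 240 173  73 135 226 237 236 236 236 238 238
 238 212 129 141]
142 217 [238 241 240 240 240 240 239 239 170  74 139 226 236 235 236 237 238 238
 237 212 131 145]
143 217 [238 241 240 240 240 240 239 238 172  76 140 225 235 236 236 237 238 238
 235 213 
[... 2278 characters left out ...]
28 232]
167 217 [234 234 234 234 234 230 227 227 226 228 159 106 115 209 227 179 146 146
 145 150 150 223]
168 217 [234 234 233 232 231 192 149 139 140 137 118 107  87 114 129 122 120 120
 116 140 163 222]
169 217 [233 228 213 204 183 140 122 121 122 123 116 115 107 106 117 123 123 121
 100 120 187 205]
170 217 [200 132 111 111 135 167 172 171 172 170 165 166 170 172 169 168 169 162
 115  85  89  91]
171 217 [149 111 109 110 188 221 225 223 223 223 223 222 219 218 215 212 210 201
 142  92  91  92]
172 217 [120 111 112 110 177 223 226 223 221 220 218 216 215 211 210 209 207 199
 144  95  93 107]
173 217 [113 111 114 112 179 213 214 211 210 204 204 204 203 204 202 201 199 192
 141 103 111 111]
```

View pics/w7a.png

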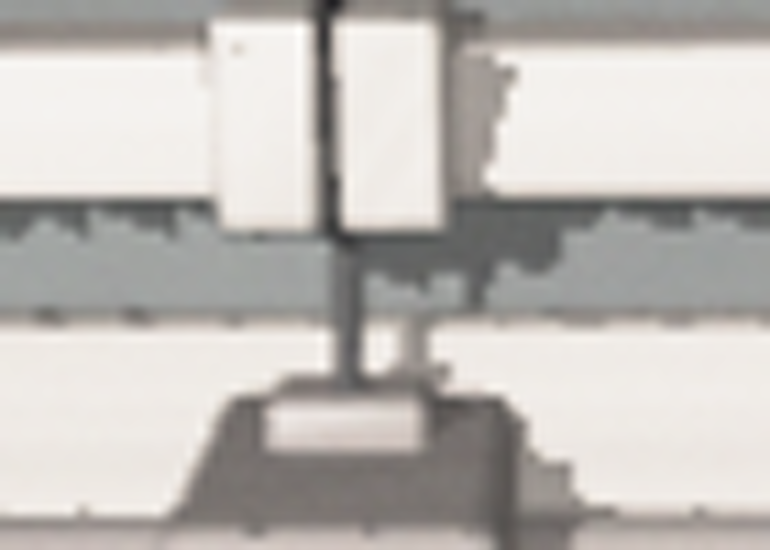

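```bash
python3 - <<'E'
from h import *
import pickle
d=pickle.load(open("w7.pkl","rb"))
for u,v in ((225.9,136),(226.15,143.5),(226.37,151.5),(228.2,160),(228.2,165)): print(fx(d,u,v).round(5))
E
```

```text
[-0.05716 -0.01942]
[-0.05227 -0.01938]
[-0.04696 -0.01937]
[-0.04122 -0.01829]
[-0.03779 -0.01837]
```

Views differ by about 0.4 mm (pointer 0.6–1.0 mm past). I'll take a few more shifted, low views and average.

```bash
cat >> h.py <<'E'
def shot(n):
    import pickle
    s=ctrl.sense(); d=ctrl.snapshot("wrist"); pickle.dump(d,open(n+".pkl","wb")); meas(d); print(s['clock'],s['tcp_pos'].round(4)); return d
def meas(d,w=7):
    g=d["pixels"].astype(float).mean(2)
    cen=lambda r,u:(lambda a:(np.clip(np.percentile(a,80)-a-12,0,None)*np.arange(u-w,u+w+1)).sum()/np.clip(np.percentile(a,80)-a-12,0,None).sum())(g[r,u-w:u+w+1])
    ms=[];ps=[]
    for x in np.arange(-.056,-.0475,.0006):
        u,v=proj(d,[*(c+R@[x,-.0193]),.0425]).round().astype(int); q=cen(v,u); ms.append(fx(d,q,v))
    # pointer white-band rows: blade between bright pixels, limit width to avoid shadow
    for x in np.arange(-.0400,-.0370,.0006):
        u,v=proj(d,[*(c+R@[x,-.0185]),.0425]).round().astype(int)
        a=g[v,u-4:u+5]; k=u-4+int(a[2:7].argmin())+2; b=g[v,k-3:k+3]; wt=np.clip(225-g[v,k-2:k+3],0,130)
        if np.median(g[v,k-6:k-2])>215: ps.append((*fx(d,(wt*np.arange(k-2,k+3)).sum()/wt.sum(),v),wt.sum()/120))
    ms=np.array(ms);ps=np.array(ps)
    print("mark y mm",ms[:,1].mean()*1e3,"sd",ms[:,1].std()*1e3,"ptr",ps[:,1].mean()*1e3 if len(ps) else None,"px width",ps[:,2].mean() if len(ps) else None,len(ps))
E
python3 -c "
from h import *
import pickle
for n in ('w6','w7'): meas(pickle.load(open(n+'.pkl','rb')))"
python3 -m creep '[[0,0.03,-0.11,0,0],[0,0.06,-0.215,0,0],[0,0.06,-0.215,0,0],[0,0.06,-0.215,0,0]]'
python3 -c "
from h import *
shot('w8')"
python3 -m creep '[[0,0.06,-0.2,0,0],[0,0.12,-0.43,0,0],[0,0.12,-0.43,0,0],[0,0.12,-0.43,0,0]]'
python3 -c "
from h import *
shot('w9')"
python3 -m creep '[[0,0.05,-0.2,0,0],[0,0.05,-0.2,0,0],[0,0.05,-0.2,0,0]]'
python3 -c "
from h import *
d=shot('w10')
u,v=proj(d,[*(c+R@[-.045,-.019]),.0425]).astype(int)
crop(d,u-30,v-20,70,50,11,'w10a.png')
import pickle
d=pickle.load(open('w8.pkl','rb'));u,v=proj(d,[*(c+R@[-.045,-.019]),.0425]).astype(int)
crop(d,u-30,v-20,70,50,11,'w8a.png')
"
```

```text
mark y mm -19.3638984237661 sd 0.1110434964777244 ptr -18.514902243626036 px width 1.5361111111111112 3
mark y mm -19.40198034619045 sd 0.029736610613317206 ptr -18.346830536499517 px width 2.5076388888888888 4
clock: 9.02
tcp_pos: [0.5414, -0.247, 0.0735]
tool_rot: [[-0.962, -0.272, 0.0], [-0.272, 0.962, -0.0], [-0.0, -0.0, -1.0]]
force: [-1.4, 0.2, 0.2]
finger_gap: 0.009
mark y mm -19.378628887784295 sd 0.022165319045865755 ptr -18.393166070305288 px width 2.033333333333333 3
9.0167 [ 0.5414 -0.247   0.0735]
clock: 9.4
tcp_pos: [0.5461, -0.2645, 0.0732]
tool_rot: [[-0.962, -0.271, -0.0], [-0.271, 0.962, -0.0], [0.0, -0.0, -1.0]]
force: [-0.4, 0.0, -0.5]
finger_gap: 0.005
mark y mm -19.281048162655537 sd 0.03606912098370052 ptr -18.407995728457713 px width 2.9923611111111112 4
9.4 [ 0.5461 -0.2645  0.0732]
clock: 9.7
tcp_pos: [0.548, -0.2721, 0.0733]
tool_rot: [[-0.962, -0.272, -0.0], [-0.272, 0.962, -0.0], [0.0, -0.0, -1.0]]
force: [-0.9, -0.3, -0.1]
finger_gap: 0.006
mark y mm -19.25329676845011 sd 0.06050820237916488 ptr -18.326976994482685 px width 3.6499999999999995 4
9.7 [ 0.548  -0.2721  0.0733]
```

View pics/w10a.png

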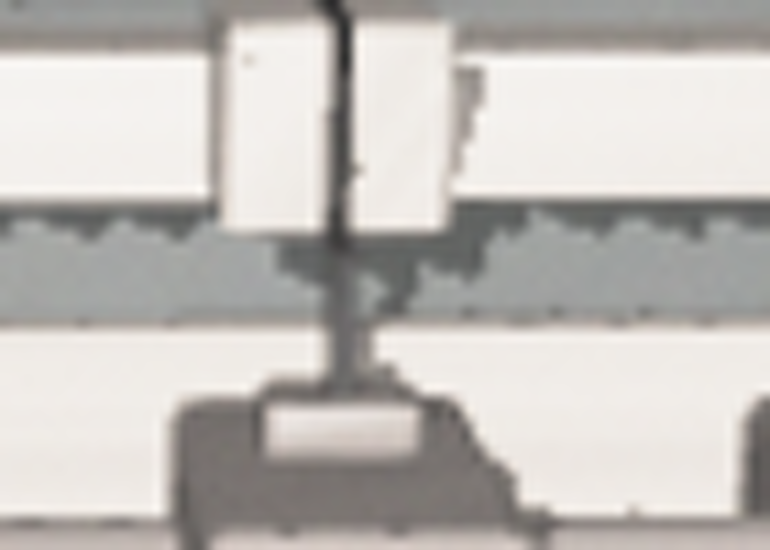

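View pics/w8a.png

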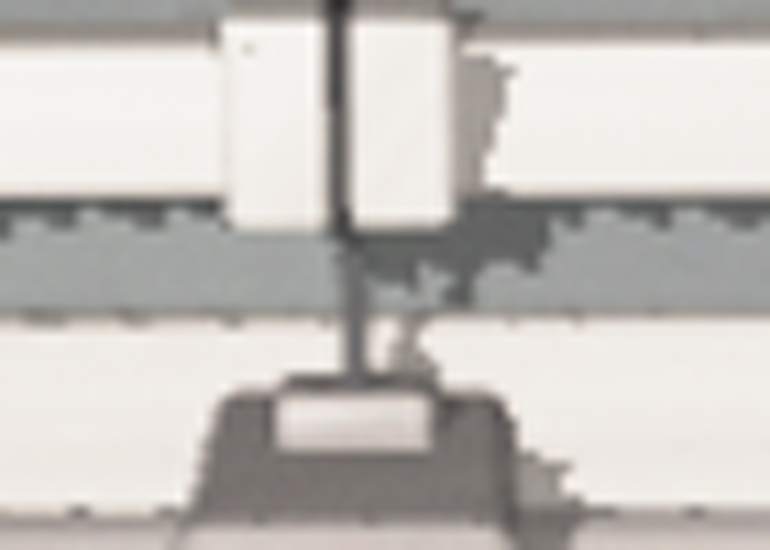

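Consistent: the pointer is about 0.85 mm past the line. I'll roll back about 5 mm of rim, towards the robot.

```bash
python3 -m creep '[[0,0,0,0.4,0],[0,0,0,0.8,0],[0,0.1,-0.5,0.8,0],[0,0.225,-1.13,0.8,0],[0,0.225,-1.13,0.8,0],[0,0.225,-1.13,0.5,0],[0,0.225,-1.13,0.35,0],[0,0.225,-1.13,0.27,0],[0,0.225,-1.13,0.27,0],[0,0.225,-1.13,0.27,0],[0,0.185,-1.141,0.27,0],[0,0.145,-1.152,0.27,0],[0,0.105,-1.163,0.27,0],[0,0.105,-1.163,0.27,0],[0,0.105,-1.163,0.27,0]]'
python3 -c "
from h import *
s=ctrl.sense();print(s['tcp_pos'],s['force'])"
python3 -m creep '[[0,0,0,0.2,0],[0,0,0,0.5,0],[0,-0.15,0.6,0.5,0],[0,-0.31,1.2,0.5,0],[0,-0.41,1.6,0.5,0],[0,-0.41,1.6,0.1,0],[0,-0.41,1.6,-0.27,0],[0,-0.41,1.6,-0.27,0],[0,-0.41,1.6,-0.27,0]]'
python3 -c "
from h import *
d=shot('w11')
u,v=proj(d,[*(c+R@[-.045,-.019]),.0425]).astype(int)
crop(d,u-30,v-20,70,50,11,'w11a.png')
"
```

```text
clock: 11.0
tcp_pos: [0.5531, -0.3179, 0.085]
tool_rot: [[-0.962, -0.274, 0.002], [-0.274, 0.962, -0.001], [-0.002, -0.001, -1.0]]
force: [1.6, -0.8, 4.8]
finger_gap: 0.009
[ 0.55312036 -0.31789649  0.08498454] [ 1.64607037 -0.82891579  4.7665398 ]
clock: 11.75
tcp_pos: [0.5352, -0.2539, 0.0734]
tool_rot: [[-0.962, -0.273, -0.002], [-0.273, 0.962, 0.0], [0.002, 0.001, -1.0]]
force: [-0.6, 0.3, 0.9]
finger_gap: 0.003
mark y mm -19.334699049419132 sd 0.008431803712474465 ptr -19.15182982697238 px width 1.955 5
11.75 [ 0.5352 -0.2539  0.0734]
```

View pics/w11a.png

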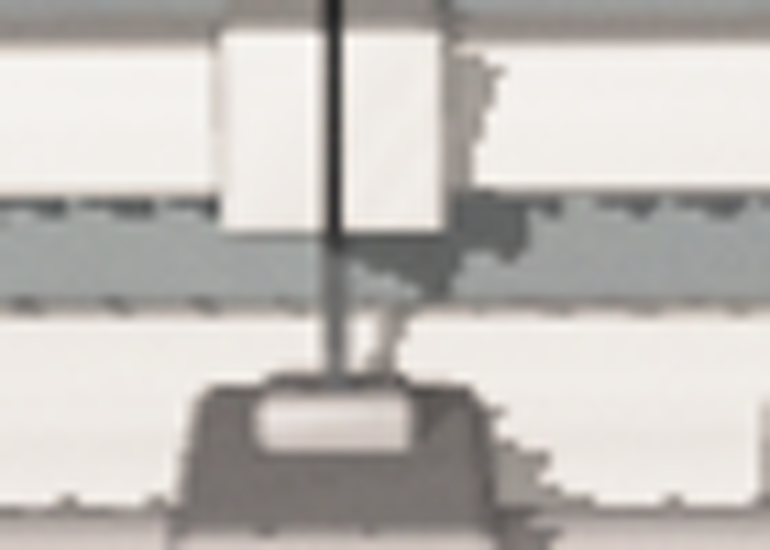

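Pointer and line are now collinear (columns about 334–337, around 0.1 mm). The wheel is done. Now I'll go round to the robot side of the lever ball.

```bash
python3 -m creep '[[0,0,0,0.4,0],[0,-0.2,-0.06,1.0,0],[0,-0.9,-0.25,1.3,0],[0,-1.6,-0.45,1.3,0],[0,-1.75,0.1,1.3,0],[0,-1.95,0.8,1.3,0],[0,-2.15,1.55,1.3,0],[0,-2.32,2.15,1.2,0],[0,-2.32,2.15,0.8,0],[0,-2.32,2.15,0.3,0],[0,-2.32,2.15,0.06,0],[0,-2.32,2.15,0.06,0],[0,-2.32,2.15,0.06,0]]'
python3 -c "
from h import *
s=ctrl.sense();p=s['tcp_pos'];print(s['clock'],p,R.T@(p[:2]-c),s['force'])
d=ctrl.snapshot('top');crop(d,205,140,120,90,6,'t2.png')"
```

```text
clock: 12.88
tcp_pos: [0.4431, -0.1686, 0.0762]
tool_rot: [[-0.962, -0.272, -0.001], [-0.272, 0.962, -0.0], [0.001, -0.0, -1.0]]
force: [1.3, 1.4, -0.2]
finger_gap: 0.002
12.8833 [ 0.44314733 -0.16856674  0.0761726 ] [-0.0677898   0.08717014] [ 1.32543735  1.40943757 -0.2240401 ]
```

View pics/t2.png

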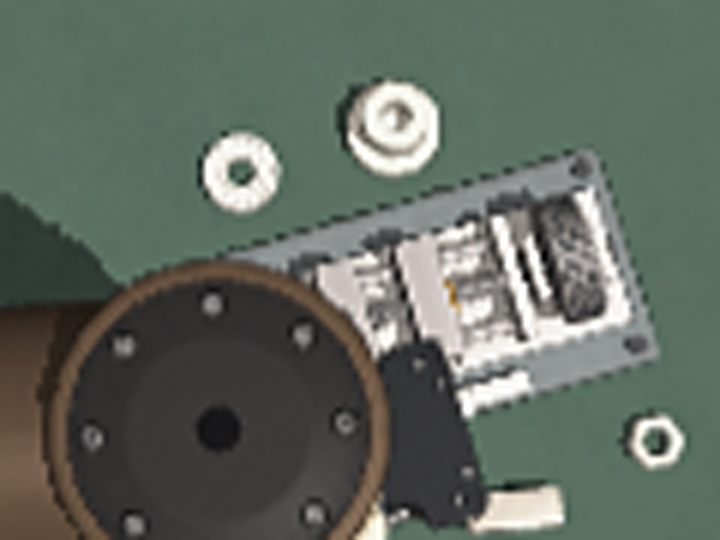

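The arm stands where I wanted it, with the bystanders in place. Now I'll push the lever over.

```bash
python3 -m creep '[[0,0.15,0.042,0,0],[0,0.3,0.085,0,0],[0,0.45,0.127,0,0],[0,0.6,0.17,0,0],[0,0.75,0.212,0,0],[0,0.9,0.255,0,0],[0,1.05,0.297,0,0],[0,1.2,0.34,0,0],[0,1.35,0.382,0,0],[0,1.5,0.425,0,0],[0,1.62,0.46,0,0],[0,1.7,0.482,0,0],[0,1.7,0.482,0,0]]'
python3 -c "
from h import *
s=ctrl.sense();p=s['tcp_pos'];print(s['clock'],p,R.T@(p[:2]-c),s['force'])
d=ctrl.snapshot('wrist');cv2.imwrite('pics/w12.png',d['pixels'][:,:,::-1])"
```

```text
clock: 14.02
tcp_pos: [0.5116, -0.1487, 0.0755]
tool_rot: [[-0.962, -0.273, -0.0], [-0.273, 0.962, 0.0], [0.0, 0.0, -1.0]]
force: [-0.8, -0.0, -0.3]
finger_gap: 0.007
14.0167 [ 0.5116094  -0.14868697  0.07551801] [0.00349842 0.08766948] [-0.82182424 -0.02753486 -0.30315565]
```

View pics/w12.png

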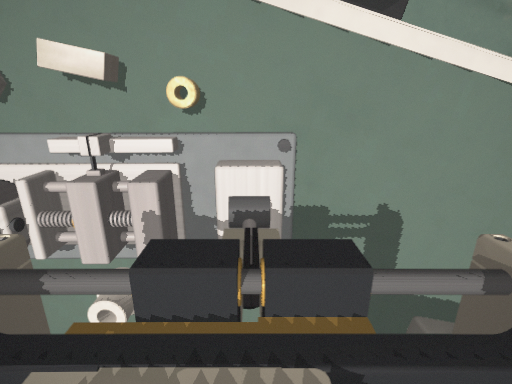

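The lever is being pushed (force about 1 N). I'll push on in small steps until the stop shows in the force.

```bash
python3 -m creep '[[0,0.05,0.014,0,0],[0,0.1,0.028,0,0],[0,0.1,0.028,0,0]]'; python3 -m creep '[[0,0.05,0.014,0,0],[0,0.05,0.014,0,0]]';  python3 -m creep '[[0,0.05,0.014,0,0],[0,0.05,0.014,0,0]]'
```

```text
clock: 14.32
tcp_pos: [0.5131, -0.1482, 0.0754]
tool_rot: [[-0.962, -0.272, -0.004], [-0.272, 0.962, -0.0], [0.004, 0.001, -1.0]]
force: [-6.0, -1.6, 1.8]
finger_gap: 0.002
clock: 14.48
tcp_pos: [0.5133, -0.1481, 0.0752]
tool_rot: [[-0.962, -0.272, -0.007], [-0.272, 0.962, -0.001], [0.007, 0.001, -1.0]]
force: [-9.7, -2.3, 6.2]
finger_gap: 0.005
clock: 14.65
tcp_pos: [0.5136, -0.148, 0.0752]
tool_rot: [[-0.962, -0.271, -0.01], [-0.271, 0.963, -0.001], [0.01, 0.001, -1.0]]
force: [-15.1, -3.8, 9.9]
finger_gap: 0.002
```

It's firmly against the stop (15 N, no travel). Back off, lift clear, and check.

```bash
python3 -m creep '[[0,-0.2,-0.057,0,0],[0,-0.5,-0.142,0,0],[0,-0.9,-0.25,0.4,0],[0,-1,-0.28,1.2,0],[0,-0.9,-0.8,2,0],[0,-0.85,-1.5,2.2,0],[0,-0.85,-2,2.2,0],[0,-0.85,-2,2.2,0],[0,-0.85,-2,2.2,0]]'
python3 -c "
from h import *
s=ctrl.sense();p=s['tcp_pos'];print(s['clock'],p,R.T@(p[:2]-c),s['force'])
d=ctrl.snapshot('wrist');cv2.imwrite('pics/w13.png',d['pixels'][:,:,::-1])
for a in (.9,1.0):
  t=-.505+a*1.01
  print(a,proj(d,[*(c+R@[.06*np.sin(t),.088]),.034+.06*np.cos(t)]))
d=ctrl.snapshot('scene');crop(d,215,170,100,75,8,'s13.png')"
```

```text
clock: 15.4
tcp_pos: [0.4847, -0.2274, 0.164]
tool_rot: [[-0.963, -0.27, 0.001], [-0.27, 0.963, 0.0], [-0.001, -0.0, -1.0]]
force: [-0.0, 0.1, -0.5]
finger_gap: 0.004
15.4 [ 0.48469919 -0.22740721  0.16397692] [-0.04381794  0.0192429 ] [-0.03695638  0.14122866 -0.52708426]
0.9 [321.55147154 268.43266341]
1.0 [320.47043819 271.79359158]
```

View pics/w13.png

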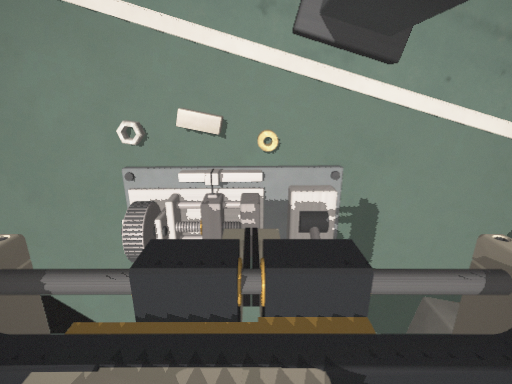

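View pics/s13.png

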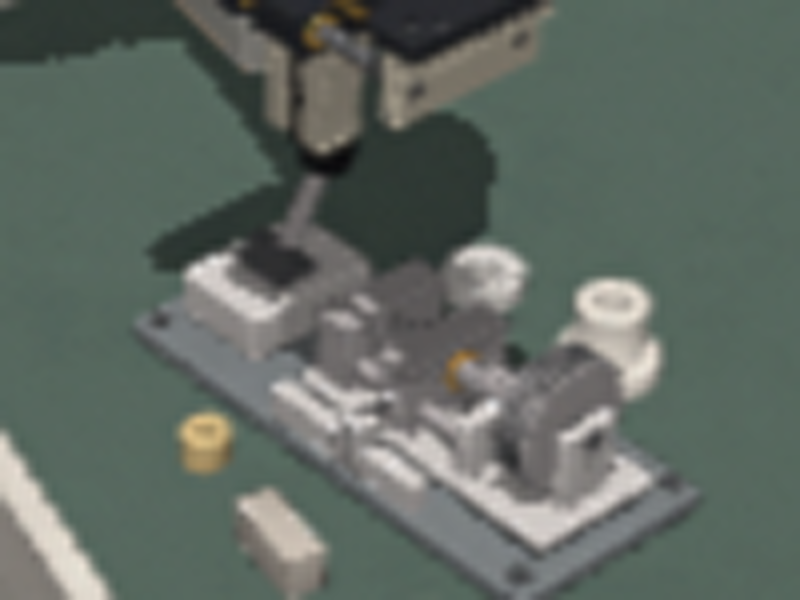

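The lever leans away from the robot, but the ball is hidden by the gripper. I'll move clear for a final look.

```bash
python3 -m creep '[[0,0,-0.4,0.2,0],[0,0,-1.2,0.4,0],[0,0,-2.1,0.5,0],[0,-0.2,-3,0.5,0],[0,-0.4,-4,0.5,0],[0,-0.6,-5,0.5,0],[0,-0.8,-5.8,0.5,0],[0,-0.8,-5.8,0.5,0],[0,-0.8,-5.8,0.5,0]]'
python3 -c "
from h import *
d=ctrl.snapshot('top');crop(d,205,140,120,90,6,'t14.png')
for a in (0,.8,.9,1.0):
  t=-.505+a*1.01
  print(a,(proj(d,[*(c+R@[.06*np.sin(t),.088]),.034+.06*np.cos(t)])-[205,140]+.5)*6)
d=ctrl.snapshot('scene');crop(d,215,170,100,75,8,'s14.png')
for a in (0,.8,.9,1.0):
  t=-.505+a*1.01
  print(a,(proj(d,[*(c+R@[.06*np.sin(t),.088]),.034+.06*np.cos(t)])-[215,170]+.5)*8)
s=ctrl.sense();print(s['clock'],s['tcp_pos'],s['force'])"
```

```text
clock: 16.25
tcp_pos: [0.4523, -0.4594, 0.1826]
tool_rot: [[-0.963, -0.27, -0.001], [-0.27, 0.963, 0.001], [0.001, 0.001, -1.0]]
force: [0.6, 1.1, -1.0]
finger_gap: 0.005
0 [226.43212499 417.01962868]
0.8 [197.82757368 317.98604287]
0.9 [194.61557023 306.72024158]
1.0 [191.61640694 296.16392148]
0 [228.68708347 197.50374163]
0.8 [308.77221837 148.86195739]
0.9 [318.17761706 147.97241722]
1.0 [327.10312814 148.31745875]
16.35 [ 0.45309735 -0.45776155  0.18327098] [-0.39920241  0.58246787  0.30423452]
```

View pics/t14.png

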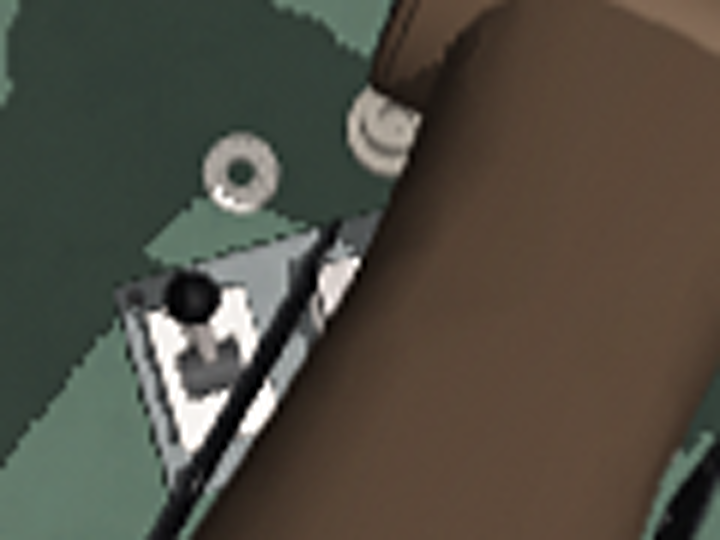

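View pics/s14.png

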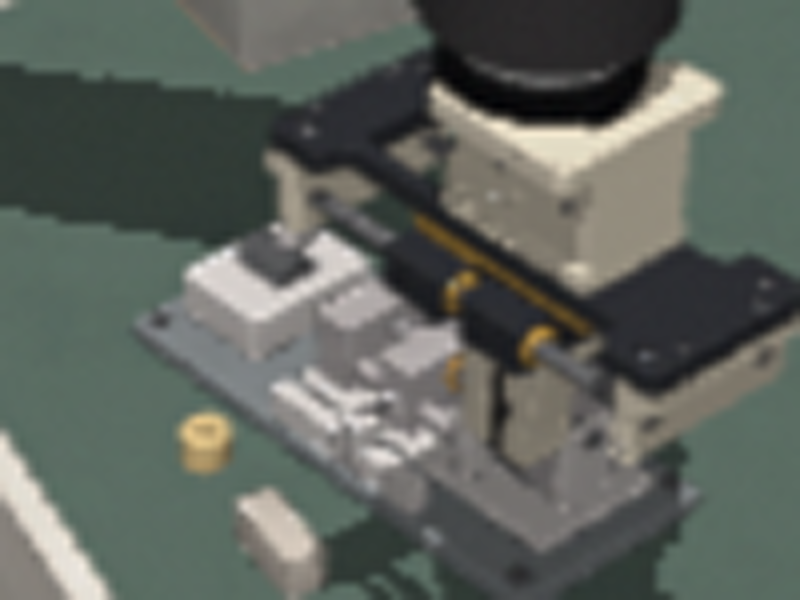

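The ball at crop (192,297) matches the prediction for 1.0 (191.6,296.2). One last reading of the pointer from above the line.

```bash
python3 -m creep '[[0,0.2,0.6,0,0],[0,0.6,1.5,0,0],[0,1,2.4,0,0],[0,1.4,3.3,0,0],[0,1.8,4.3,0,0],[0,2.05,5.1,0,0],[0,2.05,5.1,-0.7,0],[0,2.05,5.1,-1.5,0],[0,2.05,5.1,-2.4,0],[0,2.05,5.1,-2.6,0],[0,2.05,5.1,-2.6,0],[0,2.05,5.1,-2.6,0]]'
python3 -c "
from h import *
d=shot('w15')
u,v=proj(d,[*(c+R@[-.045,-.019]),.0425]).astype(int)
crop(d,u-30,v-20,70,50,11,'w15a.png')
"
```

```text
clock: 17.35
tcp_pos: [0.5356, -0.2542, 0.0808]
tool_rot: [[-0.962, -0.274, 0.0], [-0.274, 0.962, -0.001], [0.0, -0.001, -1.0]]
force: [1.0, -0.4, 0.5]
finger_gap: 0.008
mark y mm -19.315522170850542 sd 0.05853440237948861 ptr -19.13737906576366 px width 1.8127777777777776 5
17.35 [ 0.5356 -0.2542  0.0808]
```

View pics/w15a.png

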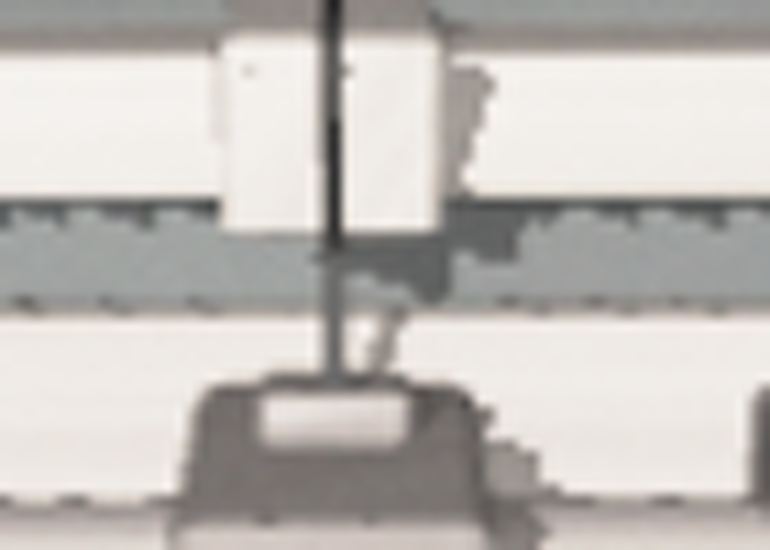

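The pointer (column 334) is in line with the mark (column 333), unchanged since the lever went over. I'll lift clear and hand in.

```bash
python3 -m creep '[[0,0,0,0.5,0],[0,0,0,1.3,0],[0,0,0,2.2,0],[0,0,0,2.5,0],[0,0,0,2.5,0],[0,0,0,2.5,0]]'
python3 -c "
from workcell import ctrl
print(ctrl.sense()['force']); print(ctrl.sign_off())"
```

```text
clock: 17.9
tcp_pos: [0.5362, -0.255, 0.1833]
tool_rot: [[-0.962, -0.272, 0.006], [-0.272, 0.962, -0.001], [-0.005, -0.002, -1.0]]
force: [-0.4, -0.3, -0.5]
finger_gap: 0.007
[-0.35906824 -0.33926843 -0.46821656]
the job is handed in; nothing more can be done
None
```

The gap is set, the lock lever is fully over, and the job is handed in at 17.9 s of the 58 s allowed.

- **Wheel:** I rolled it under the closed fingertips in four forward strokes. Views from squarely above then showed the pointer about 0.85 mm past the line, so I made one short roll back, before the lever was touched.
- **Lever:** I pushed the ball away from the robot until it met its stop (about 15 N with almost no further travel), then lifted clear.

**Last checks**
- **Pointer:** it reads within 0.1 to 0.2 mm of the line. The reading was the same before and after the lever push.
- **Lever:** the ball is in the top image within about 1 pixel of where it should be at angle 1.0.
- **Bystanders:** the fixture's near neighbours looked undisturbed in the pictures. I did not check the bottle, screwdriver and spool again at the end.
- **Robot:** it ended clear of everything, about 0.18 m above the bench.

**Disagreement:** an early oblique view suggested the pointer was still about 0.5 mm short, while the squarer views put it 0.6 to 1.0 mm past. I trusted the squarer views because the oblique one also showed the side of the pointer blade.

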